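# Push the block home in the drilling jig

## Robot

A 7-joint arm with a two-finger parallel gripper is mounted at the origin on the work surface. World frame = base frame: x ahead of the robot, y to its left, z up, the work surface at z = 0. Lengths are in m, angles in rad, forces in N, time in s.
With the tool pointing down it reaches from about 0.4 to 0.925 m from the base axis. Payload 4.1 kg.
Tool frame: the origin (TCP) lies midway between the tips of the shut fingers; the grasp point (between the pads) lies 19 mm behind it; y points along the fingers, x is the direction in which the jaws open and shut, and the axes are right-handed (so a half turn about y gives the same grasp; the last joint's range is limited). The gripper opens to 85 mm and grips with 20 to 120 N. Pads are 22 mm wide; open, the fingers measure 114 mm over their backs; the gripper's body (76 mm by 85 mm) begins 54 mm behind the grasp point. The pads swing forward as they close: fully open they stand 13 mm farther back than shut.
Start: joints at [1.188, 0.398, 0.045, 1.537, -0.019, 1.207, -0.051], TCP at [0.182, -0.624, 0.231] pointing down, gripper open.
Joint ranges: [-2.82, 2.82], [-0.49, 2.23], [-1.37, 1.46], [0, 2.46], [-1.36, 4.5], [0.23, 2], [-2.94, 2.94]. Speed limits (rad/s): [2.57, 2.57, 3.14, 3.14, 3.14, 3.14, 3.14].

## Interface

Orientations are given as a 3x3 rotation matrix whose columns are the frame's x, y, z axes.
In Python, from bench import sense, viewer, job gives the robot as it stands.
- The arm moves only by the tool move_arm, never from a script. Its argument "commands" is a list of rows, each a list of 3 entries, a list of its own where there are three numbers: the turn, a rotation vector about the world's x, y, z in degrees, then the shift along the world's x, y, z in mm, then the opening, from 0 (shut) to 1 (fully open). A call has 1 to 20 rows; each row is the pose to reach, as a shift and turn from the pose measured when the call began; what a row does not reach only later rows make up. A row lasts 1/10 s, in which the tool goes at most 50 mm and 8.59 degrees, less where a joint would pass 70% of its speed; a pose out of reach is approached as far as the arm can. A call with a gripper value outside its range is refused whole. The fingers move at their own pace and stop on an object; "squeeze" is the grip in N (left out, the last holds). Time passes only in rows, so rows that repeat a pose let the fingers close. It gives the time, the measured TCP pose, the force and the opening at its end, in the units of the state.
- sense(): the state, without advancing time (a new reading comes with each control period).
- viewer.grab_frame(name): name is "scene" or "top" or "wrist"; returns (picture, depth): 420x560x3 uint8, red, green, blue; 420x560 float32, m along the optical axis (not along the pixel's ray), 0 where there is no reading.
- viewer.camera_info(name): a dict with "fovy" (degrees; the focal length in pixels is half the picture's height over the tangent of half this angle, whatever the lens; pixels are square), "cx", "cy" (the principal point, pixels), "world_from_camera" (4x4, takes a point from camera to world coordinates). Camera axes: x right, y down, z forward; pixel columns grow to the right and rows downward; lengths in m; the calibration is good to about 2 mm. The wrist camera is an equidistant fisheye: a pixel r from the principal point sees the ray r / f radians off the axis. A picture is of the moment at which its call begins: read the wrist's pose just before it. camera_info takes no time and is no camera call; for the wrist camera it gives the pose at the moment of the call.
- job.job_done(): hands the job in, once; it reports no verdict.
The state is a dict: "time": time; "joints": joint angles; "qd": joint speeds; "effort": joint torques, N m; "position": TCP position; "ee_rot": TCP orientation; "wrist_force": force on the tool from outside, world axes, zero at the start; "torque": the same for the moment, N m; "finger_gap": finger opening in m.
Only numpy, scipy, OpenCV 4.12 (cv2) and the standard library are available. Lean on these libraries where they do the work, as an engineer would, in place of code of your own. Each camera call takes 0.05 s, during which the arm holds its last target.

## Task

Get the aluminium block ready for drilling: push it along the bench into the drilling jig until its long side lies flat against the green fence and its end is up against the red stop, so that its punched centre is under the brass drill bush. Only push it, never lift or tip it; leave the other things on the bench where they are, and finish with the gripper clear.

Things in the scene. Friction and masses are not known exactly. Their poses are not given: they have to be found in the camera images.
- block: The workpiece: loose aluminium block, 60 mm (its x) by 90 mm (its y) by 30 mm high, about 0.3 to 0.55 kg, blue scribed centre lines and a black punch mark in the middle of its top. Lies flat on the bench with some yaw, one long side roughly towards the fence. Origin at the centre of its underside; z up. It is the same either way round.
- jig: Drilling jig, fixed: green fence 220 mm long (its y), 30 mm thick, 32 mm high. Origin on the fence's front face (towards the robot), mid-length, bench level; x square to that face, away from the robot, y along the fence, z up. The grey sheet in front is no obstacle. With the block fully home its centre is at jig x = -30 mm, y = 0, its long side along the jig's y.
- bush (a point): Centre of the lower end of the jig's brass drill bush (22 mm across, 36 to 52 mm above the bench), at jig x = -30 mm, y = 0. A steel arm from the fence carries it: 24 mm wide, 36 to 46 mm above the bench, reaching to jig x = -40 mm. The block passes under both with 6 mm to spare; its punch mark ends below this point.
- stop: The red end stop, fixed, 36 mm (its x) by 20 mm (its y) by 26 mm high, axes parallel to the jig's. Origin at the centre of its underside, at jig x = -22 mm and at jig y = +55 mm or -55 mm: it changes ends from one job to the next. Its face towards the jig's middle is the one that the block's end must meet. The other end has only an empty flush screw hole, no obstacle.
- offcut: Bystander: loose piece of pale wood, 55 by 85 by 35 mm high, to one side of the jig. Origin at the centre of its underside.
- jar: Bystander: loose amber glass jar with red cap, 60 mm across, 75 mm high, to the other side of the jig. Origin at the centre of its underside.
- screwdriver: Bystander: loose screwdriver with orange handle lying on the bench, left.
- wrench: Bystander: loose steel wrench lying on the bench, right.
- bench_brush: Bystander: loose bench brush lying behind the fence.
- cutting_oil: Bystander: loose blue bottle, 56 mm across, 140 mm high, right and far.
- tin: Bystander: loose open steel tin, 72 mm across, 80 mm high, left and far.
There are look-alikes about, which are no part of the job. Of the things like the block, leave any that is orange or pink; of the rest the larger one is meant.

How it is judged:
At the end, for the whole second after the job is handed in: The block lies flat and still on the bench, square to the fence within 2 degrees, its gap to the fence and its gap to the red stop each under 3 mm (its centre within 3 mm of the bush axis both ways) (x of block in the frame of jig between -0.033 and -0.027 m and y of block in the frame of jig between -0.003 and 0.003 m and angle between the y axis of block and the y axis of jig, either way round below 0.035 rad and angle between block's own z axis and vertical below 0.03 rad and height (world z) of block below 0.003 m and linear speed of block below 0.01 m/s); the robot touches nothing.
It fails at once if the block is lifted or tipped (height (world z) of block above 0.01 m or angle between block's own z axis and vertical above 0.2 rad).
It fails at once if another thing on the bench is pushed away (20 mm or more) (distance of any of offcut, jar, screwdriver, wrench, bench_brush, cutting_oil, tin from where it was at the start of the episode above 0.02 m).
It also fails if it takes over 58 s, if anything falls off the work surface, if the arm or the gripper's body presses on something with over 40 N, if the wrist force passes 120 N, or if a joint passes its speed limit or range.

## Working session

There is one attempt and no reset: what is moved stays moved. The work goes in short steps, Python scripts to look and compute and a tool call to move; the robot and the scene stay as the last step left them, time stands still between calls to the robot, and variables do not carry over. Pictures are saved under pics/ and viewed, and the job is handed in when it is done.

Besides the shell and the picture viewer there is one more tool, called after "Call:" by a JSON object that holds its "name" and its "arguments". move_arm: Moves the arm, as the interface text tells. Its arguments: {"type":"object","properties":{"commands":{"type":"array","items":{"type":"array"}},"squeeze":{"type":"number"}},"required":["commands"]}

```bash
mkdir -p pics; cat > h.py <<'E'
import numpy as np, cv2
from bench import sense, viewer, job
def grab(n,tag):
    ci=viewer.camera_info(n); p,d=viewer.grab_frame(n)
    cv2.imwrite(f'pics/{tag}.png',p[:,:,::-1]); np.savez(f'pics/{tag}.npz',p=p,d=d,T=ci['world_from_camera'],fovy=ci['fovy'],cx=ci['cx'],cy=ci['cy'],n=n)
    return p,d,ci
def world(tag):
    z=np.load(f'pics/{tag}.npz'); d=z['d']; h,w=d.shape
    f=h/2/np.tan(np.radians(z['fovy'])/2); v,u=np.mgrid[:h,:w]
    x=(u-z['cx']);y=(v-z['cy'])
    if str(z['n'])=='wrist':
        r=np.hypot(x,y)+1e-9; t=r/f; P=np.stack([x/r*np.tan(t)*d,y/r*np.tan(t)*d,d],-1)
    else: P=np.stack([x/f*d,y/f*d,d],-1)
    T=z['T']; return P@T[:3,:3].T+T[:3,3], z['p'], d
E
python3 - <<'E'
from h import *
for n in('scene','top','wrist'):
    p,d,ci=grab(n,n+'0'); print(n,ci['fovy'],ci['cx'],ci['cy'],np.round(ci['world_from_camera'],3).tolist())
s=sense();print({k:np.round(v,3).tolist() for k,v in s.items()})
E
```

```text
scene 47.73231021285726 287.7146901814175 205.51126560749162 [[0.903, 0.321, -0.287, 0.975], [0.43, -0.702, 0.568, -0.703], [-0.019, -0.636, -0.771, 1.034], [0.0, 0.0, 0.0, 1.0]]
top 47.22448161921497 282.0480876558222 216.20396282124452 [[-0.008, -0.995, 0.099, 0.459], [-1.0, 0.008, 0.005, -0.01], [-0.006, -0.099, -0.995, 1.592], [0.0, 0.0, 0.0, 1.0]]
wrist 65.70646984690485 280.68158720500645 207.65501317291313 [[0.281, -0.914, -0.293, 0.257], [-0.96, -0.268, -0.084, -0.602], [-0.001, 0.305, -0.952, 0.373], [0.0, 0.0, 0.0, 1.0]]
{'time': 0.15, 'joints': [1.188, 0.399, 0.045, 1.538, -0.019, 1.207, -0.051], 'qd': [0.002, -0.001, 0.001, -0.004, 0.0, 0.0, 0.001], 'effort': [0.002, -47.556, 1.367, -25.451, 0.012, 0.007, -0.0], 'position': [0.182, -0.624, 0.231], 'ee_rot': [[0.28, -0.001, 0.96], [-0.96, 0.001, 0.28], [-0.001, -1.0, -0.0]], 'wrist_force': [-0.616, -0.372, 0.033], 'torque': [-0.011, 0.031, -0.006], 'finger_gap': 0.086}
```

View pics/scene0.png

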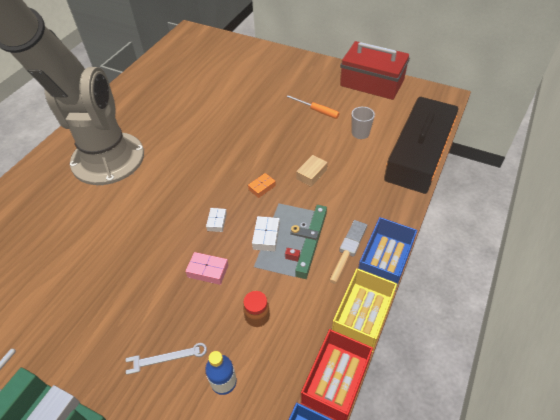

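View pics/top0.png

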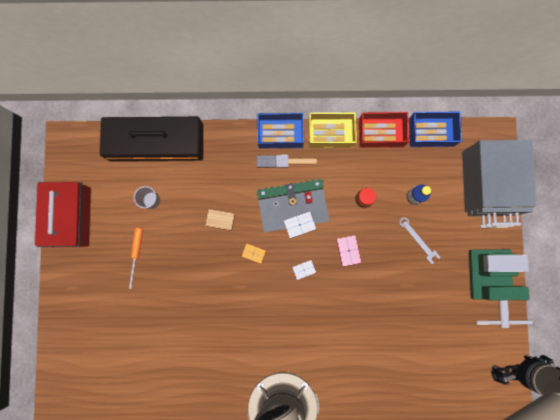

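Candidates in the top view are silver (299,225), smaller silver (304,270), orange (254,254) and pink (348,250). The larger silver one at (299,225) fits. The stop is at about (308,197), on the −y side. I'll confirm with a crop and measure.

```bash
python3 - <<'E'
from h import *
a=cv2.imread('pics/top0.png')[165:290,230:380]; b=cv2.imread('pics/scene0.png')[170:300,180:340]
cv2.imwrite('pics/crop0.png',np.vstack([cv2.resize(a,(360,300),interpolation=3),cv2.resize(b,(360,292),interpolation=3)]))
for tag in('top0','scene0'):
    W,p,d=world(tag); hsv=cv2.cvtColor(p,cv2.COLOR_RGB2HSV).astype(int); H,S,V=hsv[...,0],hsv[...,1],hsv[...,2]
    near=(W[...,0]>.35)&(W[...,0]<.95)&(abs(W[...,1])<.35)&(d>0)
    def comps(m,nm,zmin=.008):
        m=(m&near&(W[...,2]>zmin)).astype(np.uint8); n,l,st,c=cv2.connectedComponentsWithStats(m)
        for i in range(1,n):
            if st[i,4]>25:
                q=W[l==i]; r=cv2.minAreaRect((q[:,:2]*1000).astype(np.float32)); print(tag,nm,st[i,4],np.round(c[i]),'med',np.round(np.median(q,0),4),'rect',np.round(r[0]),np.round(r[1]),round(r[2],1))
    comps((S<60)&(V>140),'silver'); comps((H>50)&(H<90)&(S>80),'green'); comps(((H<8)|(H>172))&(S>150),'red'); comps((H>8)&(H<25)&(S>60),'wood',.02)
E
```

```text
top0 silver 132 [274. 129.] med [0.9106 0.0227 0.0153] rect [908.  23.] [36. 81.] 35.5
top0 silver 32 [330. 126.] med [ 0.9191 -0.1655  0.0152] rect [ 919. -166.] [14. 28.] 2.6
top0 silver 35 [381. 125.] med [ 0.9177 -0.336   0.0166] rect [ 919. -335.] [30. 13.] 87.0
top0 silver 107 [284. 136.] med [ 0.8898 -0.0106  0.0152] rect [885. -10.] [31. 67.] 36.5
top0 silver 40 [319. 132.] med [ 0.8966 -0.1264  0.0157] rect [ 897. -130.] [11. 37.] 1.2
top0 silver 42 [340. 132.] med [ 0.8975 -0.197   0.015 ] rect [ 897. -197.] [15. 30.] 3.0
top0 silver 58 [370. 132.] med [ 0.8965 -0.3     0.0151] rect [ 897. -301.] [15. 44.] 1.0
top0 silver 26 [379. 138.] med [ 0.8753 -0.3297  0.0145] rect [ 876. -329.] [19. 16.] 73.3
top0 silver 330 [273. 161.] med [0.8015 0.0265 0.0187] rect [803.  29.] [ 44. 103.] 0.6
top0 silver 507 [300. 225.] med [ 0.5851 -0.0602  0.0297] rect [587. -64.] [60. 98.] 19.5
top0 silver 433 [349. 250.] med [ 0.5016 -0.2171  0.0296] rect [ 500. -217.] [87. 55.] 11.2
top0 silver 266 [304. 270.] med [ 0.4386 -0.072   0.0211] rect [439. -72.] [43. 65.] 21.3
top0 green 195 [307. 
[... 2775 characters left out ...]
[345. 348.] med [ 0.8891 -0.271   0.0495] rect [ 895. -298.] [100. 103.] 0.2
scene0 wood 484 [396. 168.] med [0.8288 0.2593 0.0622] rect [824. 285.] [ 60. 120.] 38.0
scene0 wood 467 [311. 168.] med [0.6041 0.1918 0.0326] rect [603. 195.] [88. 56.] 79.4
scene0 wood 46 [434. 170.] med [0.9331 0.2975 0.0622] rect [934. 303.] [87.  4.] 88.8
scene0 wood 191 [261. 183.] med [0.4931 0.0867 0.0219] rect [492.  87.] [69. 47.] 70.1
scene0 wood 52 [295. 229.] med [ 0.6589 -0.0409  0.05  ] rect [659. -40.] [24. 21.] 68.7
scene0 wood 948 [362. 306.] med [ 0.89   -0.1642  0.0451] rect [ 896. -162.] [173. 100.] 89.8
scene0 wood 241 [257. 316.] med [ 0.6853 -0.2995  0.0422] rect [ 677. -288.] [59. 36.] 32.3
```

View pics/crop0.png

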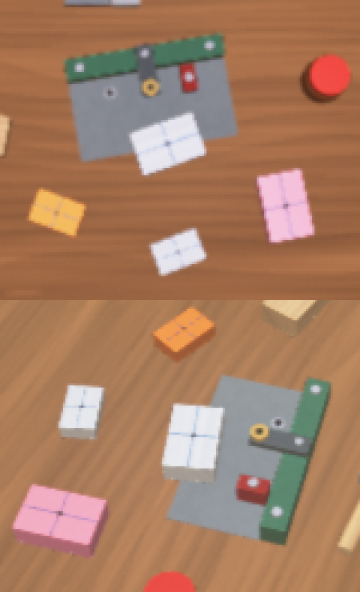

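The crop confirms it: the larger silver block is at top-view (300,225) beside the jig, with the small silver, orange and pink ones elsewhere. The stop is on the jig's −y side. The jig yaw is about 9.5° and the block yaw about 19.5°. The block has to go +y to clear the stop, then into the fence, then −y to the stop. I'll move over it for a closer look.

Call:
{"name": "move_arm", "arguments": {"commands": [[[0,0,83],[433,609,30],0.3],[[0,0,83],[433,609,30],0.3],[[0,0,83],[433,609,30],0.3],[[0,0,83],[433,609,30],0.3],[[0,0,83],[433,609,30],0.3],[[0,0,83],[433,609,30],0.3],[[0,0,83],[433,609,30],0.3],[[0,0,83],[433,609,30],0.3],[[0,0,83],[433,609,30],0.3],[[0,0,83],[433,609,30],0.3],[[0,0,83],[433,609,30],0.3],[[0,0,83],[433,609,30],0.3],[[0,0,83],[433,609,30],0.3],[[0,0,83],[433,609,30],0.3],[[0,0,83],[433,609,30],0.3],[[0,0,83],[433,609,30],0.3],[[0,0,83],[433,609,30],0.3],[[0,0,83],[433,609,30],0.3],[[0,0,83],[433,609,30],0.3],[[0,0,83],[433,609,30],0.3]]}}

```text
time: 2.15
position: [0.6144, -0.0163, 0.2606]
ee_rot: [[0.987, -0.002, -0.158], [0.158, -0.001, 0.987], [-0.002, -1.0, -0.001]]
wrist_force: [-0.5, 0.3, 0.1]
finger_gap: 0.026
```

```bash
python3 - <<'E'
from h import *
grab('wrist','w1'); s=sense(); print(s['time'],s['position'],np.round(s['ee_rot'],3).tolist(),s['finger_gap'],s['joints'],s['wrist_force'])
E
```

```text
2.2 [ 0.6145238  -0.01593368  0.26064269] [[0.987, -0.001, -0.159], [0.159, -0.001, 0.987], [-0.002, -1.0, -0.001]] 0.02568986230975706 [ 0.38033005  0.35640429 -0.55646796  1.57317754  0.195058    1.2692851
 -0.04669054] [ 0.11348713 -0.86250723 -0.45387573]
```

View pics/w1.png

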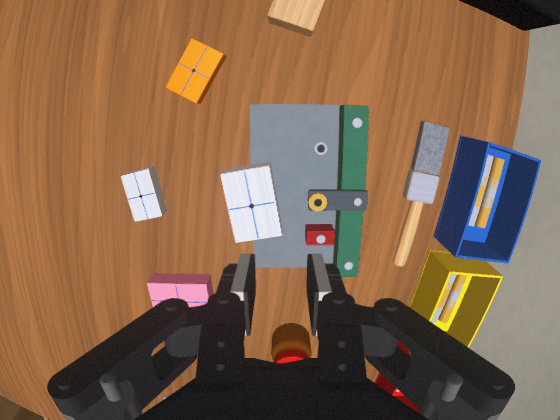

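Block at pixel (251,205), bush (318,202), stop (320,235), fence at column ~354. The stop is on the −y side. Now measuring from this view.

```bash
cat >> h.py <<'E'
def measure(tag,block_near=(0.58,-0.06)):
    W,p,d=world(tag); hsv=cv2.cvtColor(p,cv2.COLOR_RGB2HSV).astype(int); H,S,V=hsv[...,0],hsv[...,1],hsv[...,2]
    Z=W[...,2]; near=(d>0)&(W[...,0]>.45)&(W[...,0]<.78)&(abs(W[...,1]+.04)<.17)
    g=near&(H>45)&(H<90)&(S>80)&(Z>.024)&(Z<.037)
    q=W[g]; 
    r=cv2.minAreaRect((q[:,:2]*1000).astype(np.float32)); print('fence rect',np.round(r[0],1),np.round(r[1],1),round(r[2],2),'z',np.median(q[:,2]).round(4),len(q))
    b=near&(S<70)&(V>130)&(Z>.02)&(Z<.04)
    n,l,st,c=cv2.connectedComponentsWithStats(b.astype(np.uint8)); 
    for i in range(1,n):
        if st[i,4]>400:
            q=W[l==i]; r2=cv2.minAreaRect((q[:,:2]*1000).astype(np.float32)); print('block?',np.round(c[i]),st[i,4],np.round(r2[0],1),np.round(r2[1],1),round(r2[2],2),'z',np.median(q[:,2]).round(4))
    rd=near&((H<8)|(H>172))&(S>120)&(Z>.02)&(Z<.032)
    q=W[rd]
    if len(q)>20: r3=cv2.minAreaRect((q[:,:2]*1000).astype(np.float32)); print('stop',np.round(r3[0],1),np.round(r3[1],1),round(r3[2],2),len(q),np.median(q[:,2]))
    bu=near&(H>12)&(H<32)&(S>100)&(Z>.045)&(Z<.058); q=W[bu]
    if len(q)>20: r4=cv2.minEnclosingCircle((q[:,:2]*1000).astype(np.float32)); print('bush',np.round(r4[0],1),round(r4[1],1),np.median(q[:,2]))
E
python3 - <<'E'
from h import *
measure('w1')
E
```

```text
fence rect [704.3 -30.1] [ 30.  218.3] 9.42 z 0.0319 3309
block? [251. 203.] 3388 [585.8 -60.2] [59.8 90.6] 19.03 z 0.0297
stop [ 578.6 -153.4] [273.3  45.6] 29.16 501 0.025721544758186166
bush [661.3 -37.8] 12.0 0.05164661683691646
```

Fence 30×218 at z 31.9 mm, block 60×90 at z 29.7 mm and bush at z 51.6 mm all match the sizes given. The jig origin is at about (689.5,−32.6) with yaw 9.4°. In the jig frame the block is at (−107,−10) mm with +9.6° yaw. I'll go behind its −y end with the jaws along jig x, then descend.

Call:
{"name": "move_arm", "arguments": {"commands": [[[0,0,0.3],[-13,-50,0],0.3],[[0,0,0.3],[-13,-100,0],0.3],[[0,0,0.3],[-13,-117,0],0.3],[[0,0,0.3],[-13,-117,-50],0.3],[[0,0,0.3],[-13,-117,-100],0.3],[[0,0,0.3],[-13,-117,-150],0.3],[[0,0,0.3],[-13,-117,-195],0.3],[[0,0,0.3],[-13,-117,-225],0.3],[[0,0,0.3],[-13,-117,-240],0.3],[[0,0,0.3],[-13,-117,-249],0.3],[[0,0,0.3],[-13,-117,-249],0.3],[[0,0,0.3],[-13,-117,-249],0.3]]}}

```text
time: 3.4
position: [0.603, -0.1332, 0.0133]
ee_rot: [[0.986, 0.002, -0.164], [0.164, -0.002, 0.986], [0.001, -1.0, -0.002]]
wrist_force: [-0.4, 0.1, -0.9]
finger_gap: 0.0253
```

```bash
python3 - <<'E'
from h import *
grab('wrist','w2'); s=sense(); print(s['time'],s['position'],np.round(s['ee_rot'],3).tolist(),s['finger_gap'],s['wrist_force'])
E
```

```text
3.45 [ 0.60312542 -0.13320543  0.01349925] [[0.986, 0.002, -0.164], [0.164, -0.002, 0.986], [0.002, -1.0, -0.002]] 0.025659572685266904 [-0.4723939   0.37666543  0.49276025]
```

View pics/w2.png

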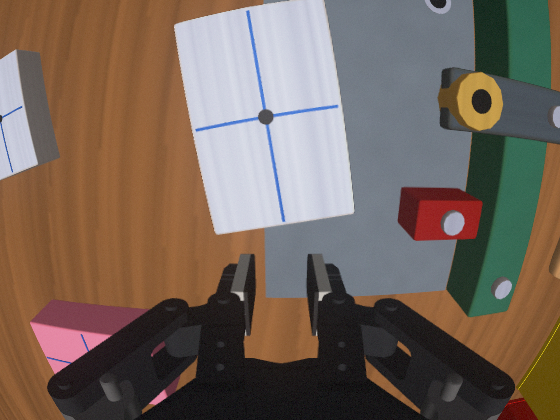

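Fingers are behind the end, low on the bench, with the block ahead (punch mark at (265,117)). Pushing 40 mm along jig +y.

Call:
{"name": "move_arm", "arguments": {"commands": [[[0,0,0],[-0.8,5,0],0.3],[[0,0,0],[-1.6,10,0],0.3],[[0,0,0],[-2.1,13,0],0.3],[[0,0,0],[-2.6,16,0],0.3],[[0,0,0],[-3.1,19,0],0.3],[[0,0,0],[-3.6,22,0],0.3],[[0,0,0],[-4.1,25,0],0.3],[[0,0,0],[-4.6,28,0],0.3],[[0,0,0],[-5.1,31,0],0.3],[[0,0,0],[-5.6,34,0],0.3],[[0,0,0],[-6.1,37,0],0.3],[[0,0,0],[-6.6,40,0],0.3],[[0,0,0],[-6.6,40,0],0.3]]}}

```text
time: 4.75
position: [0.5963, -0.0921, 0.0134]
ee_rot: [[0.986, 0.002, -0.165], [0.165, -0.001, 0.986], [0.002, -1.0, -0.001]]
wrist_force: [0.5, -1.7, 2.0]
finger_gap: 0.0254
```

```bash
python3 - <<'E'
from h import *
grab('wrist','w3'); s=sense(); print(s['time'],s['position'],s['finger_gap'],s['wrist_force']); measure('w3')
E
```

```text
4.8 [ 0.59635317 -0.09209197  0.01334204] 0.025445069538602542 [-0.52415888 -3.00177268  1.06417793]
fence rect [704.5 -32.3] [ 32.2 207.6] 9.52 z 0.0317 13422
block? [279. 154.] 30289 [587.3 -38. ] [60.5 93.8] 11.69 z 0.0298
block? [ 32. 205.] 1356 [460.2 -72.3] [20.4 60.6] 0.07 z 0.0213
stop [ 578.7 -149.9] [271.7  39.6] 28.89 1893 0.025620058294797576
bush [618.6 -64. ] 62.4 0.051680358712913155
```

View pics/w3.png

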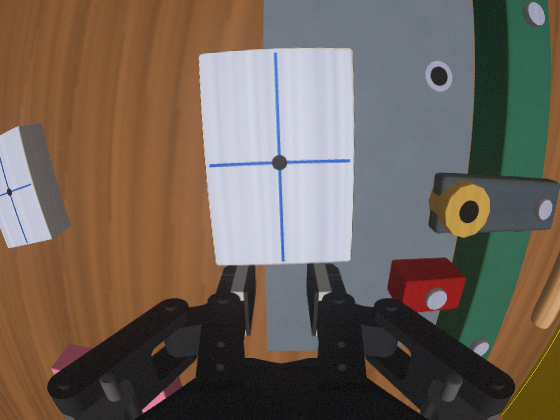

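The block is now nearly square (about 2° off), its centre at jig (−102,+11), clear of the stop at (427,285). Next: retreat, lift, turn −90° and come down on the robot side for the push into the fence.

Call:
{"name": "move_arm", "arguments": {"commands": [[[0,0,0],[3,-20,0],0.3],[[0,0,0],[3,-20,40],0.3],[[0,0,0],[3,-20,90],0.4],[[0,0,-8],[-7,-15,90],0.5],[[0,0,-16],[-17,-10,90],0.5],[[0,0,-24],[-27,-4,90],0.5],[[0,0,-32],[-37,4,90],0.5],[[0,0,-40],[-47,12,90],0.5],[[0,0,-48],[-57,20,90],0.5],[[0,0,-56],[-63,28,90],0.5],[[0,0,-64],[-63,36,90],0.5],[[0,0,-72],[-63,44,90],0.5],[[0,0,-80],[-63,44,90],0.5],[[0,0,-88],[-63,44,90],0.5],[[0,0,-90],[-63,44,70],0.5],[[0,0,-90],[-63,44,40],0.5],[[0,0,-90],[-63,44,15],0.5],[[0,0,-90],[-63,44,2],0.5],[[0,0,-90],[-63,44,-2],0.5],[[0,0,-90],[-63,44,-2],0.5]]}}

```text
time: 6.8
position: [0.5334, -0.0474, 0.0112]
ee_rot: [[0.165, -0.001, 0.986], [-0.986, -0.001, 0.165], [0.001, -1.0, -0.001]]
wrist_force: [-0.2, 0.1, -0.3]
finger_gap: 0.0429
```

```bash
python3 - <<'E'
from h import *
grab('wrist','w4'); s=sense(); print(s['time'],s['position'],s['finger_gap'],s['wrist_force'],s['joints']); measure('w4')
E
```

```text
6.85 [ 0.5340498  -0.0476344   0.01188002] 0.04242279371067281 [-0.0109331  -0.60954153 -0.66544703] [ 0.15694656  0.4737726  -0.18274524  1.9941891   0.13347974  0.68422553
 -1.51514103]
fence rect [0. 0.] [0. 0.] 0.0 z nan 0
block? [276. 165.] 30768 [586.7 -36.3] [60.1 90.1] 11.58 z 0.0297
stop [514.2 -57.5] [205.4 275.4] 40.64 2178 0.02549887091161808
bush [584.2 -39.2] 65.3 0.04867279678167974
  return _methods._mean(a, axis=axis, dtype=dtype,
  ret = ret.dtype.type(ret / rcount)
```

View pics/w4.png

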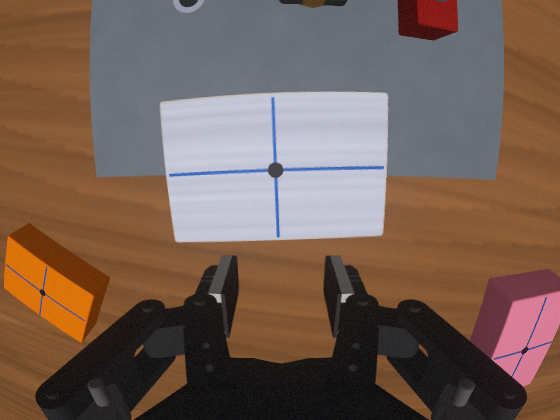

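The block is at jig (−102,+13), yaw +2.1°, with both fingers facing its long side. Pushing 80 mm along jig +x, stopping short of contact.

Call:
{"name": "move_arm", "arguments": {"commands": [[[0,0,0],[5.9,1.0,0],0.5],[[0,0,0],[11.8,2.0,0],0.5],[[0,0,0],[15.8,2.6,0],0.5],[[0,0,0],[19.7,3.3,0],0.5],[[0,0,0],[23.7,3.9,0],0.5],[[0,0,0],[27.6,4.6,0],0.5],[[0,0,0],[31.6,5.2,0],0.5],[[0,0,0],[35.5,5.9,0],0.5],[[0,0,0],[39.5,6.6,0],0.5],[[0,0,0],[43.4,7.2,0],0.5],[[0,0,0],[47.4,7.9,0],0.5],[[0,0,0],[51.3,8.5,0],0.5],[[0,0,0],[55.2,9.2,0],0.5],[[0,0,0],[59.2,9.8,0],0.5],[[0,0,0],[63.1,10.5,0],0.5],[[0,0,0],[67.1,11.1,0],0.5],[[0,0,0],[71.0,11.8,0],0.5],[[0,0,0],[75.0,12.4,0],0.5],[[0,0,0],[78.9,13.1,0],0.5],[[0,0,0],[78.9,13.1,0],0.5]]}}

```text
time: 8.85
position: [0.6143, -0.0342, 0.012]
ee_rot: [[0.165, 0.003, 0.986], [-0.986, -0.001, 0.165], [0.001, -1.0, 0.003]]
wrist_force: [-1.2, -0.0, -0.6]
finger_gap: 0.0429
```

```bash
python3 - <<'E' 2>/dev/null
from h import *
grab('wrist','w5'); s=sense(); print(s['time'],s['position'],s['finger_gap'],s['wrist_force']); measure('w5')
E
```

```text
8.9 [ 0.61430686 -0.03422235  0.01217868] 0.04283221229213604 [ 0.0518585   0.34234249 -0.65214842]
fence rect [704.8 -30.4] [ 30.1 220.4] 9.31 z 0.0318 27663
block? [85. 92.] 484 [689.5  60. ] [11.4 15.1] 17.36 z 0.0367
block? [265. 200.] 21419 [652.8 -26.2] [64.  90.2] 9.52 z 0.0297
block? [435. 176.] 476 [677.  -90.4] [12.1 11.6] 77.7 z 0.0298
stop [677.  -89.9] [36.1 20.7] 9.24 2876 0.02563013761472918
bush [660.3 -26.7] 61.1 0.0516793913659853
```

View pics/w5.png

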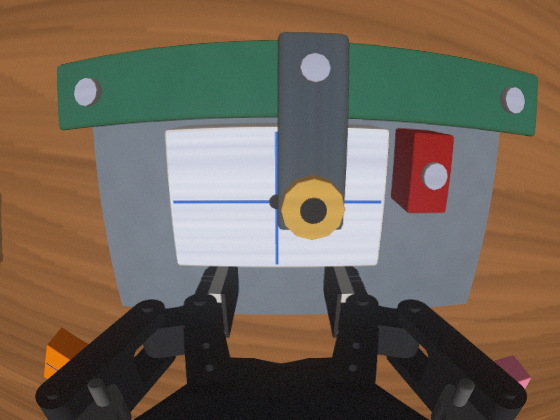

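The block is under the bush arm, square to the fence (9.5° vs 9.3°), with about 5 mm left to the fence and 12 mm to the stop (face at column ~395). Closing on the fence gently.

Call:
{"name": "move_arm", "arguments": {"commands": [[[0,0,0],[1.5,0.2,0],0.5],[[0,0,0],[2.5,0.4,0],0.5],[[0,0,0],[3.5,0.6,0],0.5],[[0,0,0],[4.2,0.7,0],0.5],[[0,0,0],[4.8,0.8,0],0.5],[[0,0,0],[5.4,0.9,0],0.5],[[0,0,0],[5.4,0.9,0],0.5]]}}

```text
time: 9.6
position: [0.6176, -0.0338, 0.0121]
ee_rot: [[0.164, -0.002, 0.986], [-0.986, -0.002, 0.164], [0.001, -1.0, -0.002]]
wrist_force: [-7.9, -0.7, 5.2]
finger_gap: 0.0426
```

Call:
{"name": "move_arm", "arguments": {"commands": [[[0,0,0],[1,0.2,0],0.5],[[0,0,0],[2,0.3,0],0.5],[[0,0,0],[3,0.5,0],0.5],[[0,0,0],[3,0.5,0],0.5]]}}

```text
time: 10.0
position: [0.6175, -0.0338, 0.0118]
ee_rot: [[0.164, -0.008, 0.986], [-0.986, -0.002, 0.164], [0.001, -1.0, -0.008]]
wrist_force: [-9.2, -1.3, 6.8]
finger_gap: 0.0429
```

```bash
python3 - <<'E' 2>/dev/null
from h import *
grab('wrist','w6'); s=sense(); print(s['time'],s['position'],s['finger_gap'],s['wrist_force']); measure('w6')
E
```

```text
10.05 [ 0.6175408  -0.03377456  0.01177129] 0.04305495031417226 [-8.59374434 -0.91360661  6.3647679 ]
fence rect [704.7 -30.4] [ 30.  219.3] 9.35 z 0.0318 28065
block? [ 83. 100.] 488 [690.7  59.9] [14.3 12.4] 53.9 z 0.0368
block? [264. 199.] 20916 [658.1 -25.4] [60.1 90.4] 9.5 z 0.0297
block? [435. 184.] 477 [677.1 -91.2] [11.7 13.5] 5.36 z 0.0298
stop [589.4  -0.8] [ 40.2 285.4] 44.37 2854 0.025634985025553947
bush [661.1 -27.9] 58.5 0.051643971156556154
```

View pics/w6.png

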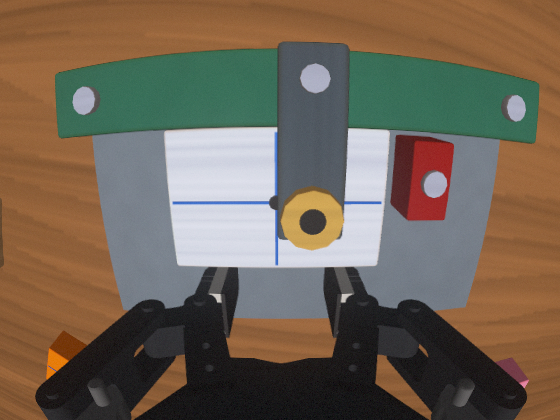

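The block is at jig (−30.2,+12.5), square within 0.2°, and the force says it's firm against the fence. Now I'll retreat, lift, turn +90° and come down at its +y end.

Call:
{"name": "move_arm", "arguments": {"commands": [[[0,0,0],[-15,-2,0],0.5],[[0,0,0],[-30,-5,0],0.5],[[0,0,0],[-30,-5,40],0.4],[[0,0,0],[-30,-5,90],0.3],[[0,0,8],[-25,5,100],0.2],[[0,0,16],[-20,13,100],0.2],[[0,0,24],[-15,21,100],0.2],[[0,0,32],[-10,29,100],0.2],[[0,0,40],[-5,37,100],0.2],[[0,0,48],[0,45,100],0.2],[[0,0,56],[5,53,100],0.2],[[0,0,64],[10,61,100],0.2],[[0,0,72],[17,69,100],0.2],[[0,0,80],[23,77,100],0.2],[[0,0,88],[23,77,100],0.2],[[0,0,90],[23,77,100],0.2],[[0,0,90],[23,77,100],0.2],[[0,0,90],[23,77,60],0.2],[[0,0,90],[23,77,60],0.2],[[0,0,90],[23,77,60],0.2]]}}

```text
time: 12.05
position: [0.6404, 0.0432, 0.0716]
ee_rot: [[0.987, 0.002, -0.163], [0.163, -0.008, 0.987], [0.0, -1.0, -0.008]]
wrist_force: [0.4, -0.0, -0.0]
finger_gap: 0.0172
```

```bash
python3 - <<'E' 2>/dev/null
from h import *
grab('wrist','w7'); s=sense(); print(s['time'],s['position'],np.round(s['ee_rot'],3).tolist(),s['finger_gap'],s['wrist_force']); measure('w7')
E
```

```text
12.1 [0.64131372 0.04351434 0.07267291] [[0.987, 0.004, -0.164], [0.164, -0.008, 0.986], [0.003, -1.0, -0.008]] 0.017201732383351424 [-0.63037403 -0.46200641  0.65162968]
fence rect [698.1   7.3] [ 29.8 145.1] 9.59 z 0.0318 4484
block? [280. 296.] 1995 [648.6  -3. ] [27.8 45.2] 9.31 z 0.0297
block? [ 59. 318.] 433 [459.9 -72.4] [19.8 59.7] 0.11 z 0.0212
block? [267. 343.] 678 [645.7 -43.3] [38.3 20.4] 81.33 z 0.0299
bush [660.3 -36.1] 10.8 0.05127395983488228
```

View pics/w7.png

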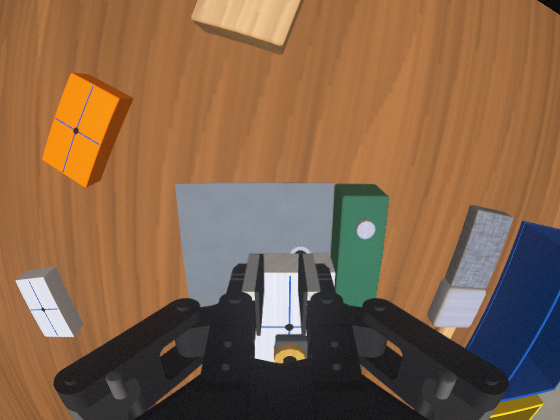

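The +y end of the block (row ~253) is clear of the fingers by about 15 mm. Descending, then pushing along jig −y.

Call:
{"name": "move_arm", "arguments": {"commands": [[[0,0,0],[0,0,-30],0.2],[[0,0,0],[0,0,-50],0.2],[[0,0,0],[0,0,-60],0.2],[[0,0,0],[0,0,-61],0.2],[[0,0,0],[0,0,-61],0.2],[[0,0,0],[0.8,-5,-61],0.2],[[0,0,0],[1.6,-10,-61],0.2],[[0,0,0],[2.1,-13,-61],0.2],[[0,0,0],[2.5,-15,-61],0.2],[[0,0,0],[2.8,-17,-61],0.2],[[0,0,0],[3.1,-19,-61],0.2],[[0,0,0],[3.4,-21,-61],0.2],[[0,0,0],[3.8,-23,-61],0.2],[[0,0,0],[4.1,-25,-61],0.2],[[0,0,0],[4.1,-25,-61],0.2]]}}

```text
time: 13.6
position: [0.6459, 0.0179, 0.0118]
ee_rot: [[0.987, 0.005, -0.163], [0.163, -0.008, 0.987], [0.003, -1.0, -0.009]]
wrist_force: [-0.3, 3.3, 2.7]
finger_gap: 0.0171
```

Call:
{"name": "move_arm", "arguments": {"commands": [[[0,0,0],[0.2,-1,0],0.2],[[0,0,0],[0.3,-2,0],0.2],[[0,0,0],[0.5,-3,0],0.2],[[0,0,0],[0.7,-4,0],0.2],[[0,0,0],[0.7,-4,0],0.2]]}}

```text
time: 14.1
position: [0.6461, 0.0168, 0.0118]
ee_rot: [[0.986, 0.004, -0.164], [0.164, -0.004, 0.986], [0.003, -1.0, -0.005]]
wrist_force: [-2.2, 8.0, 4.0]
finger_gap: 0.0169
```

Call:
{"name": "move_arm", "arguments": {"commands": [[[0,0,0],[0.3,-2,0],0.2],[[0,0,0],[0.7,-4,0],0.2],[[0,0,0],[0.8,-5,0],0.2],[[0,0,0],[0.8,-5,0],0.2]]}}

```text
time: 14.5
position: [0.6461, 0.0169, 0.0118]
ee_rot: [[0.986, 0.003, -0.167], [0.167, 0.002, 0.986], [0.003, -1.0, 0.001]]
wrist_force: [-2.2, 10.2, 4.2]
finger_gap: 0.0167
```

```bash
python3 - <<'E' 2>/dev/null
from h import *
for n in('wrist','scene','top'): grab(n,n[0]+'8'); 
s=sense(); print(s['time'],s['position'],s['wrist_force']); measure('w8')
a=cv2.imread('pics/t8.png')[165:250,240:350]; b=cv2.imread('pics/s8.png')[190:290,230:350]
cv2.imwrite('pics/crop8.png',np.vstack([cv2.resize(a,(360,278),interpolation=3),cv2.resize(b,(360,300),interpolation=3)]))
E
```

```text
14.65 [0.64612641 0.01689062 0.01185406] [-1.9087776  10.28935181  3.33405858]
fence rect [694.8  27.5] [ 30.2 103.7] 9.61 z 0.0317 8123
block? [403. 223.] 552 [691.2  57.9] [11.6 14.9] 61.88 z 0.0368
block? [280. 332.] 2602 [651.1 -10.2] [26.3 38.5] 9.28 z 0.0297
block? [ 10. 338.] 425 [453.9 -80. ] [22.7 41.4] 21.27 z 0.0211
```

View pics/crop8.png

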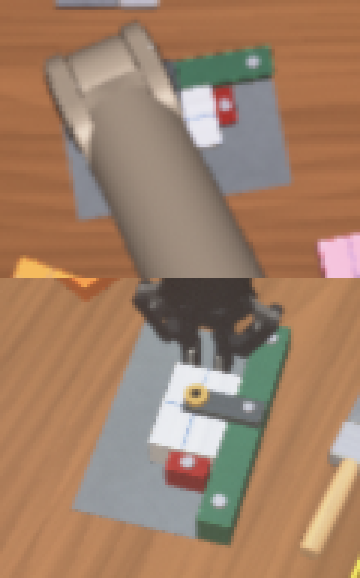

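It's firm against the stop: more command brings more force but no motion. Withdrawing along +y, lifting, and turning for a clear overhead look.

Call:
{"name": "move_arm", "arguments": {"commands": [[[0,0,0],[-2,12,0],0.2],[[0,0,0],[-4,25,0],0.2],[[0,0,0],[-4,25,40],0.2],[[0,0,0],[-4,25,90],0.2],[[0,0,-8],[-10,18,100],0.2],[[0,0,-16],[-18,10,100],0.2],[[0,0,-24],[-26,2,100],0.2],[[0,0,-32],[-34,-6,100],0.2],[[0,0,-40],[-42,-14,100],0.2],[[0,0,-48],[-50,-22,100],0.2],[[0,0,-56],[-58,-30,100],0.2],[[0,0,-64],[-66,-38,100],0.2],[[0,0,-72],[-74,-46,100],0.2],[[0,0,-80],[-78,-54,100],0.2],[[0,0,-88],[-78,-60,100],0.2],[[0,0,-90],[-78,-66,100],0.2],[[0,0,-90],[-78,-66,100],0.2],[[0,0,-90],[-78,-66,100],0.2]]}}

```text
time: 16.45
position: [0.5681, -0.0492, 0.1117]
ee_rot: [[0.168, 0.001, 0.986], [-0.986, -0.003, 0.168], [0.004, -1.0, 0.001]]
wrist_force: [0.3, -0.0, 0.0]
finger_gap: 0.017
```

```bash
python3 - <<'E' 2>/dev/null
from h import *
for n in('wrist','scene','top'): grab(n,n[0]+'9'); 
s=sense(); print(s['time'],s['position'],s['wrist_force']); measure('w9'); measure('s9')
E
```

```text
16.6 [ 0.56812145 -0.0486769   0.11176461] [ 0.5249759  -0.68421242  0.42016915]
fence rect [704.4 -30.5] [ 30.3 219.4] 9.33 z 0.0318 9990
block? [285.  91.] 8762 [660.2 -37.8] [60.4 91.6] 9.39 z 0.0298
stop [520.  -69.3] [220.7 294.5] 47.26 1302 0.025762416037888175
bush [660.3 -37.4] 10.9 0.051804704064263435
fence rect [706.6 -46.6] [ 22.7 188.8] 8.58 z 0.0305 245
block? [296. 233.] 611 [660.4 -11. ] [ 76.6 174.2] 1.78 z 0.0285
stop [676.7 -93.8] [34. 22.] 8.82 68 0.024276317797566116
bush [658.6 -41.1] 11.3 0.050128106875310774
```

View pics/w9.png

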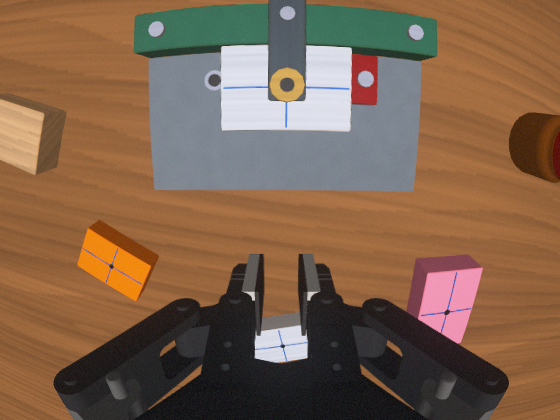

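The block lies flush with the fence and the stop. Its scribed lines pass under the bush at (287,85), and the gripper is clear.

```bash
python3 -c "
from bench import job; print(job.job_done())"
```

```text
the job is handed in; nothing more can be done
None
```

I pushed the larger silver block home in three pushes and handed the job in at about 17 s of the 58 s allowed. Handing in gives no verdict. The pushes were +y to clear the stop and square the block up, then +x against the fence, then −y against the red stop.

**Final position:** the last wrist view put the block centre at (660.2, −37.8) mm. The bush measured (660.3, −37.4), and the home position worked out from the fence is (660.0, −37.8). The block's yaw was 9.39° against the fence's 9.33°, and its top was at 29.8 mm, so it lies flat.

**Contact:** at both the fence and the stop, commanding more movement raised the force (to about 10 N) with no further motion.

**Gripper and bystanders:** the gripper ended about 110 mm above the bench, touching nothing. I didn't go near the bystanders and did not re-measure them; the offcut and jar were visible in the last wrist view.

**Checks that disagreed:** in the last measurement, the scene camera's block outline and the wrist camera's stop outline came out wrong because other objects were merged into them. I ignored both, and the last wrist picture showed the block's end meeting the stop.

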